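# Screw down and pin the evidence case's locking arm

## Task

In the customs office, close the grey evidence case: by the black crank knob, screw its steel locking arm down (clockwise seen from above) one whole turn and then the part turn left, so that the arm's holed end passes over the square post on the case once and stops over it the second time, hole over hole. Then take the T-handled steel pin out of its wooden stand, drop it upright through both holes until its collar rests on the arm, and let go.

Things in the scene. Friction and masses are not known exactly. Their poses are not given: they have to be found in the camera images.
- case: Fixed grey evidence case, 230 (its x) x 170 mm, lid 40 mm above the table. Origin: on the table under the upright threaded stud at its middle (16 mm thick, top at 112 mm). 75 mm from the stud along its +x is a square aluminium post, 50 mm wide, top at 80 mm, with an upright 28 mm hole 40 mm deep. A flat steel arm turns on the stud: a 50 mm square lug with a 28 mm hole 75 mm out, the knob opposite.
- crank (a joint): Arm angle, rad, still to be turned clockwise from above. 0: screwed down (arm's top 96 mm above the table), lug's hole over the post's, knob on the case's -x side. Positive: counter-clockwise and higher, 8 mm per turn; at angle a the knob lies at a + pi from the case's x axis. Starts 7.2 to 9.6. Light friction (1.5 N at the knob); stays where left; stops 0.5 past 0.
- knob_mid (a point): Grip point on the crank knob's axis, 70 mm from the stud: an upright black plastic cylinder 24 mm thick, 50 mm tall, on the arm's end opposite the lug. The point is 31 mm above the arm's top and 20 mm below the knob's top. The knob spins freely on its pin, so it can be gripped once and carried round the circle with the hand kept at one heading.
- pin_bar (a point): Crossbar centre of the loose steel T-pin, 150 g; bar 50 (x) x 14 (y) x 14 mm; z up the pin. Below: 12 mm stem; 44 mm collar, underside 32 mm below this point; shank 12 mm thick, 50 mm long, foot 82 mm below. Stands loosely in a fixed dark wood block 66 x 66 x 60 mm. Seated in the arm the point is 128 mm up. A twin block holds a round-headed stub pin, not needed; the blocks swap.

How it is judged:
By the outcome, as a careful person would: the job done as asked, in the order asked, and still so for the second after the job is handed in, with the robot touching nothing.
It also fails if it takes over 64 s, if anything falls off the work surface, if the arm or the gripper's body presses on something with over 40 N, if the wrist force passes 120 N, or if a joint passes its speed limit or range.

## Robot

A 6-joint arm with a two-finger parallel gripper is mounted at the origin on the work surface. World frame = base frame: x ahead of the robot, y to its left, z up, the work surface at z = 0. Lengths are in m, angles in degrees, forces in N, time in s.
With the tool pointing down it reaches from about 0.3 to 0.75 m from the base axis. Payload 8.5 kg.
Tool frame: the origin (TCP) lies at the very end of the fingers, on their centre line; the grasp point (between the pads) lies env.pinch_z behind it (env.pinch_z is the distance from the TCP to the grasp point, in m); z points along the fingers, y is the line along which they close (so a half turn about z gives the same grasp; the last joint's range is limited). The gripper opens to 85 mm and grips with 20 to 120 N. Pads are 22 mm wide; open, the fingers measure 114 mm over their backs; the gripper's body (76 mm by 85 mm) begins 54 mm behind the grasp point. The pads swing forward as they close: fully open they stand 13 mm farther back than shut.
Start: joints at [-88.081, 21.807, 74.336, -0, 83.858, -12.336], TCP at [0.135, -0.533, 0.231] pointing down, gripper open.
Joint ranges: [-178.18, 178.18], [-50.72, 133.34], [12.68, 142.11], [-81.47, 261.47], [9.98, 163.14], [-165.26, 165.26]. Speed limits (degrees/s): [136.94, 136.94, 180, 180, 180, 180].

## Interface

Orientations are given as a 3x3 rotation matrix whose columns are the frame's x, y, z axes.
In Python, from rig import telemetry, get_image, env gives the robot as it stands. The module is installed in compiled form; this text tells all that it offers.
- The arm moves only by the tool apply_moves, never from a script. Its argument "series" is a list of rows, each a list of 7 numbers: the shift along the tool's x, y, z in mm, then the turn, a rotation vector about the tool's x, y, z in degrees, then the opening, from 0 (shut) to 1 (fully open). A call has 1 to 12 rows; each row shifts and turns the commanded pose from where the row before left it, along the tool's axes as they then stand; what a row does not reach is not made up. A row lasts 1/8 s, in which the tool goes at most 62.5 mm and 10.7 degrees, less where a joint would pass 70% of its speed; a pose out of reach is approached as far as the arm can. A call with a gripper value outside its range is refused whole. The fingers move at their own pace and stop on an object; "grip_force" is the grip in N (left out, the last holds). Time passes only in rows, so rows that do not move let the fingers close. It gives the time, the measured TCP pose, the force, the opening and the grip force at its end, in the units of the state.
- telemetry.observe(): the state, without advancing time (a new reading comes with each control period).
- get_image(name): name is "scene" or "top" or "wrist"; returns a dict with "frame" (384x512x3 uint8, red, green, blue), "z_map" (384x512 float32, m along the optical axis (not along the pixel's ray), 0 where there is no reading), "vertical_fov" (degrees; the focal length in pixels is half the picture's height over the tangent of half this angle, whatever the lens; pixels are square), "cx", "cy" (the principal point, pixels), "dist" ([k1, k2, p1, p2, k3] as OpenCV has them; the pictures are not rectified), "eye" and "attitude" of the camera in the world; the wrist camera has in their place "mount" (4x4, takes a point from camera to tool coordinates, whose origin is the TCP and whose axes are the flange's). Camera axes: x right, y up, looking along -z (the intrinsics and any distortion apply to the point x, -y, -z); pixel columns grow to the right and rows downward; lengths in m; the calibration is good to about 2 mm. A picture is of the moment at which its call begins: read the wrist's pose just before it.
- env.close_job(): hands the job in; it is judged then, once.
The state is a dict: "time_s": time; "q": joint angles; "qvel": joint speeds; "joint_efforts": joint torques, N m; "position": TCP position; "tool_rot": TCP orientation; "ft_force": force on the tool from outside, world axes, zero at the start; "wrist_torque": the same for the moment, N m; "grip_width": finger opening in m; "gripper_force": force on a finger pad.
Only numpy, scipy, OpenCV 4.12 (cv2) and the standard library are available. Lean on these libraries where they do the work, as an engineer would, in place of code of your own. Each camera call takes 0.05 s, during which the arm holds its last target. There are 200 camera calls.

## Working session

There is one attempt and no reset: what is moved stays moved. The work goes in short steps, Python scripts to look and compute and a tool call to move; the robot and the scene stay as the last step left them, time stands still between calls to the robot, and variables do not carry over. Pictures are saved under pics/ and viewed, at most 10 in all, crops included, and the job is handed in when it is done.

Besides the shell and the picture viewer there is one more tool, called after "Request:" by a JSON object that holds its "fn" and its "kwargs", one argument or row to a line. apply_moves: Moves the arm, as the interface text tells. Its arguments: {"type":"object","properties":{"series":{"type":"array"},"grip_force":{"type":"number"}},"required":["series"]}

```bash
mkdir -p pics; cat > h.py <<'E'
import numpy as np, cv2
from rig import telemetry, get_image, env
def cam(n):
    s=telemetry.observe(); im=get_image(n)
    if 'mount' in im:
        M=np.array(im['mount']); R=np.array(s['tool_rot']); 
        im['attitude']=R@M[:3,:3]; im['eye']=np.array(s['position'])+R@M[:3,3]
    im['eye']=np.array(im['eye']); im['attitude']=np.array(im['attitude'])
    f=192/np.tan(np.radians(im['vertical_fov']/2)); im['K']=np.array([[f,0,im['cx']],[0,f,im['cy']],[0,0,1.]])
    return im
def rays(im,uv):
    p=cv2.undistortPoints(np.array(uv,float).reshape(-1,1,2),im['K'],np.array(im['dist'],float)).reshape(-1,2)
    return np.c_[p[:,0],-p[:,1],-np.ones(len(p))]@im['attitude'].T
def onz(im,uv,z):
    r=rays(im,uv); return im['eye']+r*((z-im['eye'][2])/r[:,2])[:,None]
def bydepth(im,uv):
    r=rays(im,uv); u=np.array(uv).astype(int); d=im['z_map'][u[:,1],u[:,0]]
    return im['eye']+r*d[:,None]
def cloud(im):
    uv=np.stack(np.meshgrid(np.arange(512),np.arange(384)),-1).reshape(-1,2)
    return bydepth(im,uv).reshape(384,512,3)
def save(im,n,k=1.5): cv2.imwrite('pics/'+n,cv2.resize(im['frame'][:,:,::-1],None,fx=k,fy=k))
E
python3 - <<'E'
from h import *
print(env.pinch_z, telemetry.observe())
a=cam('top');b=cam('scene')
for i in(a,b): print(i['eye'],i['attitude'],i['vertical_fov'],i['dist'])
save(a,'top.png');save(b,'scene.png')
E
```

```text
0.0187 {'time_s': 0.0, 'q': array([-8.80828718e+01,  2.18415613e+01,  7.43837482e+01, -1.05557030e-03,
        8.38587471e+01, -1.23357148e+01]), 'qvel': array([-0.0622093 , -0.00494917,  0.0940653 , -0.02644206, -0.04862487,
        0.00918362]), 'joint_efforts': array([-6.04481138e-04, -4.48455799e+01, -2.31281090e+01, -2.37952245e-04,
        4.64803466e-03,  2.09121936e-06]), 'position': array([ 0.13539455, -0.53277654,  0.23071235]), 'tool_rot': array([[ 9.69218216e-01,  2.46203261e-01, -6.73862908e-05],
       [ 2.46203093e-01, -9.69217153e-01,  1.46563004e-03],
       [ 2.95530946e-04, -1.43710605e-03, -9.99998924e-01]]), 'ft_force': array([-0.14129125,  0.09842663,  0.56428865]), 'wrist_torque': array([-0.03292557,  0.02952189,  0.00795251]), 'gripper_force': 0.0, 'grip_width': 0.08580823587730035}
[ 0.44180726 -0.05328843  0.84796069] [[-0.01875323  0.99372618 -0.11025693]
 [-0.99899799 -0.01414142  0.04246207]
 [ 0.04063648  0.11094275  0.99299566]] 46.12571799099301 [-0.01475971  0.          0.          0.          0.        ]
[0.89054944 0.14379818 0.5855996 ] [[-0.50038428 -0.64517288  0.57737988]
 [ 0.86576897 -0.36690808  0.34032713]
 [-0.00772449  0.67017193  0.74216569]] 57.20606373665993 [0.01254121 0.         0.         0.         0.        ]
```

View pics/top.png

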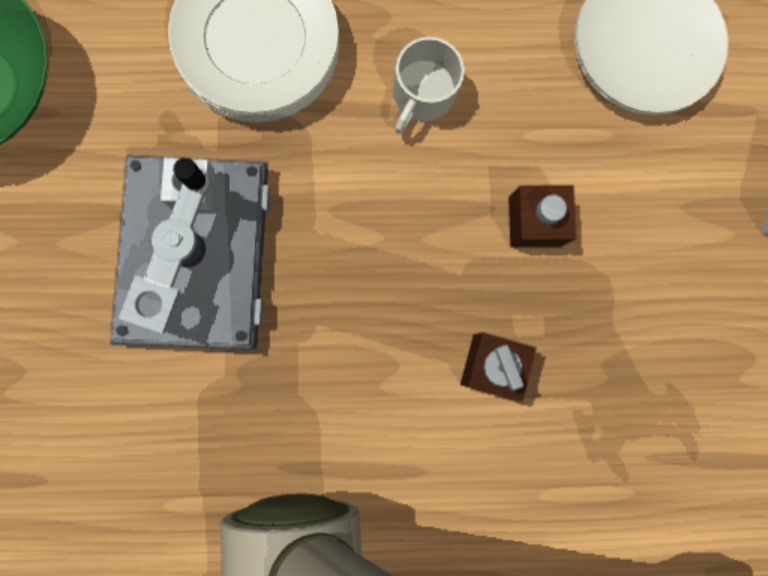

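View pics/scene.png

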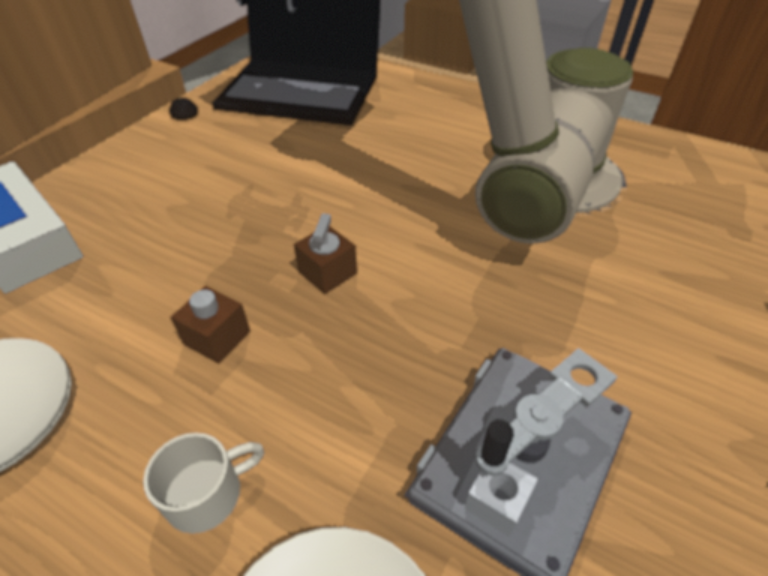

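The top view (1.5x pixels) shows the case at about (190,255), with the stud at (173,240), lug hole at (150,303) and knob over the post near (185,170). The lid bolts are at (136,165), (252,171), (241,336) and (122,331). The T-pin is at (508,368) and the stub pin, which isn't needed, at (552,208). The scene view agrees.

```bash
python3 - <<'E'
from h import *
a=cam('top');C=cloud(a)
fr=a['frame'].astype(int);g=cv2.cvtColor(a['frame'],cv2.COLOR_RGB2GRAY)
# bolts, refined as dark blob centroids
B=[]
for u,v in [(136,165),(252,171),(241,336),(122,331)]:
    u=int(u/1.5);v=int(v/1.5);w=g[v-6:v+7,u-6:u+7].astype(float)
    m=w<w.min()+25
    n,l,s,c=cv2.connectedComponentsWithStats(m.astype(np.uint8)); k=1+np.argmax(s[1:,4]); B.append(c[k]+[u-6,v-6])
P=onz(a,B,0.041); print('bolts',B,P); mid=P.mean(0)
ax=(P[0]+P[1]-P[2]-P[3]); print('mid',mid,'yaw',np.degrees(np.arctan2(ax[1],ax[0])))
sel=np.zeros((384,512),bool); sel[95:235,70:185]=1
z=C[...,2]
for lo,hi in [(.035,.045),(.074,.084),(.1,.109),(.109,.125),(.145,.175)]:
    m=sel&(z>lo)&(z<hi)&(a['z_map']>0); Q=C[m]; print(lo,hi,m.sum(),Q.mean(0).round(4),cv2.minAreaRect(Q[:,:2].astype(np.float32)*1000) )
# lug hole
m=((z>.098)&(z<.12)&sel).astype(np.uint8)
cs,h=cv2.findContours(m,cv2.RETR_CCOMP,cv2.CHAIN_APPROX_NONE)
for c,hh in zip(cs,h[0]):
    if hh[3]>=0 and cv2.contourArea(c)>30:
        o,r=cv2.minEnclosingCircle(c);print('hole',o,r,onz(a,[o],.107))
sel[:]=0; sel[210:275,300:365]=1
for lo,hi in [(.052,.064),(.064,.08),(.09,.11)]:
    m=sel&(z>lo)&(z<hi); Q=C[m]; print('pin',lo,hi,m.sum(),Q.mean(0).round(4),cv2.minAreaRect(Q[:,:2].astype(np.float32)*1000))
E
```

```text
bolts [array([ 90.40625, 110.1875 ]), array([167.70588235, 113.79411765]), array([160.61538462, 223.56410256]), array([ 81.46875, 220.25   ])] [[0.68130379 0.20191518 0.041     ]
 [0.67338888 0.06228989 0.041     ]
 [0.47374025 0.0744047  0.041     ]
 [0.4818917  0.21335391 0.041     ]]
mid [0.57758116 0.13799092 0.041     ] yaw -3.3778189655531072
0.035 0.045 7927 [0.57   0.1306 0.0398] ((577.3538208007812, 135.58763122558594), (173.57589721679688, 225.147705078125), 86.39158630371094)
0.074 0.084 326 [0.6531 0.144  0.0795] ((652.0054321289062, 134.66561889648438), (51.53839874267578, 50.13578796386719), 86.97014617919922)
0.1 0.109 1826 [0.5539 0.1466 0.107 ] ((570.5389404296875, 141.80776977539062), (50.98902130126953, 183.2088165283203), 70.06529998779297)
0.109 0.125 432 [0.572  0.1389 0.1108] ((569.317626953125, 142.7064208984375), (48.14701461791992, 180.04429626464844), 71.24420928955078)
0.145 0.175 211 [0.6414 0.1142 0.157 ] ((642.6397705078125, 114.94874572753906), (22.47041130065918, 22.574312210083008), 27.246292114257812)
hole (99.0, 202.0) 9.219644546508789 [[0.50788243 0.1639225  0.107     ]]
pin 0.052 0.064 945 [ 0.433  -0.2287  0.0603] ((432.361328125, -231.13250732421875), (66.6330337524414, 65.8575439453125), 73.01548767089844)
pin 0.064 0.08 217 [ 0.4306 -0.2265  0.0658] ((436.5616455078125, -233.9188232421875), (42.43863296508789, 52.81428909301758), 53.694583892822266)
pin 0.09 0.11 279 [ 0.432  -0.2302  0.0983] ((432.2159729003906, -230.89773559570312), (50.183773040771484, 14.436875343322754), 20.576656341552734)
```

Request:
{"fn": "apply_moves", "kwargs": {
  "series": [
    [41, -31.5, -2, 0, 0, 0, 1],
    [41, -31.5, -2, 0, 0, 0, 1],
    [41, -31.5, -2, 0, 0, 0, 1],
    [41, -31.5, -2, 0, 0, 0, 1],
    [41, -31.5, -2, 0, 0, 0, 1],
    [41, -31.5, -2, 0, 0, 0, 1],
    [41, -31.5, -2, 0, 0, 0, 1],
    [41, -31.5, -2, 0, 0, 0, 1],
    [41, -31.5, -2, 0, 0, 0, 1],
    [41, -31.5, -2, 0, 0, 0, 1],
    [41, -31.5, -2, 0, 0, 0, 1],
    [41, -31.5, -2, 0, 0, 0, 1]
  ]
}}

```text
time_s: 1.65
position: [0.52, -0.044, 0.2553]
tool_rot: [[0.969, 0.246, -0.0], [0.246, -0.969, -0.0], [-0.0, -0.0, -1.0]]
ft_force: [0.0, -0.5, -0.3]
grip_width: 0.0859
gripper_force: 0.0
```

Request:
{"fn": "apply_moves", "kwargs": {
  "series": [
    [41, -31.5, 0, 0, 0, 0, 1],
    [41, -31.5, 0, 0, 0, 0, 1],
    [30, -20, 0, 0, 0, 0, 1],
    [0, 0, 0, 0, 0, 0, 1],
    [0, 0, 0, 0, 0, 0, 1]
  ]
}}

```text
time_s: 2.28
position: [0.607, 0.0621, 0.255]
tool_rot: [[0.969, 0.246, -0.001], [0.246, -0.969, -0.0], [-0.001, -0.0, -1.0]]
ft_force: [-0.2, -0.6, 0.6]
grip_width: 0.0853
gripper_force: 0.0
```

```bash
python3 - <<'E'
from h import *
s=telemetry.observe(); print(s['position'],s['q'].round(1),s['tool_rot'].round(4),s['time_s'])
w=cam('wrist'); save(w,'w1.png'); C=cloud(w); z=C[...,2]; ok=w['z_map']>0
near=np.hypot(C[...,0]-.61,C[...,1]-.13)<.12
for lo,hi in [(.074,.084),(.102,.109),(.1095,.125),(.15,.17)]:
    m=ok&near&(z>lo)&(z<hi); Q=C[m]
    if m.sum()>20: print(lo,hi,m.sum(),Q.mean(0).round(4),cv2.minAreaRect(Q[:,:2].astype(np.float32)*1000))
E
```

```text
[0.60695024 0.06211374 0.25502878] [-5.3 27.2 61.5 -0.  91.3 70.5] [[ 9.692e-01  2.461e-01 -8.000e-04]
 [ 2.461e-01 -9.692e-01 -2.000e-04]
 [-8.000e-04 -0.000e+00 -1.000e+00]] 2.275
0.074 0.084 1536 [0.66   0.1396 0.0805] ((653.2591552734375, 134.0718231201172), (51.17303466796875, 50.649497985839844), 86.95124816894531)
0.102 0.109 3284 [0.5682 0.1426 0.108 ] ((577.4586791992188, 137.96771240234375), (49.8984489440918, 173.24835205078125), 69.37772369384766)
0.1095 0.125 914 [0.5826 0.1367 0.1111] ((576.6100463867188, 137.4127197265625), (48.41982650756836, 168.0181121826172), 69.22318267822266)
0.15 0.17 843 [0.6448 0.1141 0.1589] ((644.4369506835938, 114.53297424316406), (23.452434539794922, 22.77840805053711), 83.76757049560547)
```

View pics/w1.png

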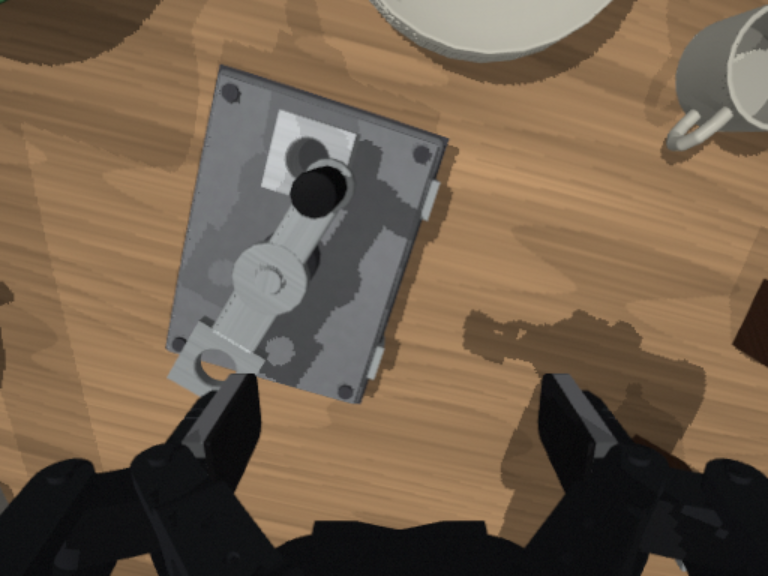

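The wrist view puts the knob top at (317,190), the stud at (268,280) and the post hole at (307,157). Positions agree with the top camera: stud (0.578,0.138), knob (0.644,0.1144), yaw −3.2°, about 523.5° to turn. I'll grip the knob now.

Request:
{"fn": "apply_moves", "kwargs": {
  "series": [
    [24.4, -20.8, 0, 0, 0, 0, 1],
    [24.3, -20.8, 10, 0, 0, 0, 1],
    [0, 0, 40, 0, 0, 0, 1],
    [0, 0, 40, 0, 0, 0, 1],
    [0, 0, 30, 0, 0, 0, 1],
    [0, 0, 13, 0, 0, 0, 1],
    [0, 0, 0, 0, 0, 0, 0],
    [0, 0, 0, 0, 0, 0, 0],
    [0, 0, 0, 0, 0, 0, 0],
    [0, 0, 0, 0, 0, 0, 0],
    [0, 0, 0, 0, 0, 0, 0],
    [0, 0, 0, 0, 0, 0, 0]
  ],
  "grip_force": 35
}}

```text
time_s: 3.82
position: [0.6445, 0.1149, 0.1234]
tool_rot: [[0.969, 0.246, 0.001], [0.246, -0.969, -0.0], [0.001, 0.0, -1.0]]
ft_force: [-1.8, 0.1, 6.4]
grip_width: 0.0229
gripper_force: 35.8
```

```bash
python3 - <<'E'
from h import *
s=telemetry.observe(); print(s['position'],s['ft_force'],s['grip_width'],s['gripper_force'],s['time_s'],s['q'].round(1))
R=np.array([[.969,.246,0],[.246,-.969,0],[0,0,-1]])
a0=-19.8; n=35; th=np.radians(a0-np.linspace(0,523.5,n+1))
P=np.c_[70*np.cos(th),70*np.sin(th),-np.linspace(0,8*523.5/360,n+1)]
print((np.diff(P,axis=0)@R).round(1).tolist())
E
```

```text
[0.64448963 0.11485144 0.12336057] [-1.81810984  0.14793392  6.36681183] 0.022890693807499595 35.83985053264769 3.825 [-0.2 37.1 65.6 -0.  77.2 75.5]
[[-12.1, 13.6, 0.3], [-15.2, 10.1, 0.3], [-17.3, 5.8, 0.3], [-18.2, 1.1, 0.3], [-17.9, -3.6, 0.3], [-16.3, -8.1, 0.3], [-13.7, -12.0, 0.3], [-10.1, -15.1, 0.3], [-5.9, -17.2, 0.3], [-1.2, -18.2, 0.3], [3.5, -17.9, 0.3], [8.0, -16.4, 0.3], [12.0, -13.7, 0.3], [15.1, -10.2, 0.3], [17.2, -6.0, 0.3], [18.2, -1.3, 0.3], [17.9, 3.4, 0.3], [16.4, 7.9, 0.3], [13.8, 11.9, 0.3], [10.3, 15.1, 0.3], [6.0, 17.2, 0.3], [1.4, 18.2, 0.3], [-3.3, 17.9, 0.3], [-7.9, 16.4, 0.3], [-11.8, 13.9, 0.3], [-15.0, 10.3, 0.3], [-17.2, 6.1, 0.3], [-18.2, 1.5, 0.3], [-17.9, -3.3, 0.3], [-16.5, -7.8, 0.3], [-13.9, -11.8, 0.3], [-10.4, -15.0, 0.3], [-6.2, -17.1, 0.3], [-1.6, -18.2, 0.3], [3.2, -17.9, 0.3]]
```

Request:
{"fn": "apply_moves", "kwargs": {
  "series": [
    [-12.1, 13.6, 0.3, 0, 0, 0, 0],
    [-15.2, 10.1, 0.3, 0, 0, 0, 0],
    [-17.3, 5.8, 0.3, 0, 0, 0, 0],
    [-18.2, 1.1, 0.3, 0, 0, 0, 0],
    [-17.9, -3.6, 0.3, 0, 0, 0, 0],
    [-16.3, -8.1, 0.3, 0, 0, 0, 0]
  ]
}}

```text
time_s: 4.58
position: [0.5552, 0.0727, 0.1214]
tool_rot: [[0.969, 0.246, 0.003], [0.246, -0.969, 0.001], [0.003, -0.0, -1.0]]
ft_force: [4.9, 7.3, 2.7]
grip_width: 0.0233
gripper_force: 35.6
```

Request:
{"fn": "apply_moves", "kwargs": {
  "series": [
    [-13.7, -12.0, 0.3, 0, 0, 0, 0],
    [-10.1, -15.1, 0.3, 0, 0, 0, 0],
    [-5.9, -17.2, 0.3, 0, 0, 0, 0],
    [-1.2, -18.2, 0.3, 0, 0, 0, 0],
    [3.5, -17.9, 0.3, 0, 0, 0, 0],
    [8.0, -16.4, 0.3, 0, 0, 0, 0],
    [12.0, -13.7, 0.3, 0, 0, 0, 0],
    [15.1, -10.2, 0.3, 0, 0, 0, 0],
    [17.2, -6.0, 0.3, 0, 0, 0, 0],
    [18.2, -1.3, 0.3, 0, 0, 0, 0],
    [17.9, 3.4, 0.3, 0, 0, 0, 0],
    [16.4, 7.9, 0.3, 0, 0, 0, 0]
  ]
}}

```text
time_s: 6.08
position: [0.6012, 0.2056, 0.1174]
tool_rot: [[0.969, 0.247, -0.0], [0.247, -0.969, 0.0], [-0.0, -0.0, -1.0]]
ft_force: [-2.7, -1.6, 6.4]
grip_width: 0.0231
gripper_force: 36.0
```

Request:
{"fn": "apply_moves", "kwargs": {
  "series": [
    [13.8, 11.9, 0.3, 0, 0, 0, 0],
    [10.3, 15.1, 0.3, 0, 0, 0, 0],
    [6.0, 17.2, 0.3, 0, 0, 0, 0],
    [1.4, 18.2, 0.3, 0, 0, 0, 0],
    [-3.3, 17.9, 0.3, 0, 0, 0, 0],
    [-7.9, 16.4, 0.3, 0, 0, 0, 0],
    [-11.8, 13.9, 0.3, 0, 0, 0, 0],
    [-15.0, 10.3, 0.3, 0, 0, 0, 0],
    [-17.2, 6.1, 0.3, 0, 0, 0, 0],
    [-18.2, 1.5, 0.3, 0, 0, 0, 0]
  ]
}}

```text
time_s: 7.32
position: [0.5916, 0.07, 0.1141]
tool_rot: [[0.969, 0.246, 0.0], [0.246, -0.969, 0.001], [0.0, -0.001, -1.0]]
ft_force: [0.6, 6.3, 3.5]
grip_width: 0.0229
gripper_force: 35.7
```

Request:
{"fn": "apply_moves", "kwargs": {
  "series": [
    [-17.9, -3.3, 0.3, 0, 0, 0, 0],
    [-16.5, -7.8, 0.3, 0, 0, 0, 0],
    [-13.9, -11.8, 0.3, 0, 0, 0, 0],
    [-10.4, -15.0, 0.3, 0, 0, 0, 0],
    [-6.2, -17.1, 0.3, 0, 0, 0, 0],
    [-1.6, -18.2, 0.3, 0, 0, 0, 0],
    [3.2, -17.9, 0.3, 0, 0, 0, 0],
    [0, 0, 0, 0, 0, 0, 0],
    [0, 0, 0, 0, 0, 0, 0]
  ]
}}

```text
time_s: 8.45
position: [0.5086, 0.1432, 0.1118]
tool_rot: [[0.969, 0.247, 0.0], [0.247, -0.969, 0.0], [0.0, -0.0, -1.0]]
ft_force: [4.3, 0.5, 1.2]
grip_width: 0.0234
gripper_force: 35.5
```

```bash
python3 - <<'E'
from h import *
s=telemetry.observe(); p=s['position'];print(p,s['ft_force'],s['time_s'])
d=p[:2]-[.5782,.138]; print(np.hypot(*d),np.degrees(np.arctan2(d[1],d[0])))
a=cam('top');save(a,'top2.png');C=cloud(a);z=C[...,2]
sel=np.zeros((384,512),bool); sel[95:235,70:185]=1
m=sel&(z>.09)&(z<.1)&(C[...,0]>.58)
Q=C[m];print(m.sum(),Q.mean(0),cv2.minAreaRect(Q[:,:2].astype(np.float32)*1000))
Q=Q[Q[:,0]>.631];print(len(Q),cv2.minAreaRect(Q[:,:2].astype(np.float32)*1000))
m8=m.astype(np.uint8);cs,h=cv2.findContours(m8,cv2.RETR_CCOMP,cv2.CHAIN_APPROX_NONE)
for c,hh in zip(cs,h[0]):
    if hh[3]>=0 and cv2.contourArea(c)>30:
        o,r=cv2.minEnclosingCircle(c);print('hole',o,r,onz(a,[o],.096))
E
```

```text
[0.50856098 0.14324188 0.11178808] [4.28575753 0.47697673 1.18659678] 8.45
0.06983601994853623 175.6953436589695
1202 [0.63233982 0.13462217 0.09574598] ((629.0203857421875, 135.76065063476562), (50.72444534301758, 96.77139282226562), 86.81624603271484)
620 ((653.8082275390625, 134.3656768798828), (50.91023635864258, 47.35242462158203), 88.02877044677734)
hole (120.5, 118.0) 9.013978004455566 [[0.65096512 0.13382983 0.096     ]]
```

View pics/top2.png

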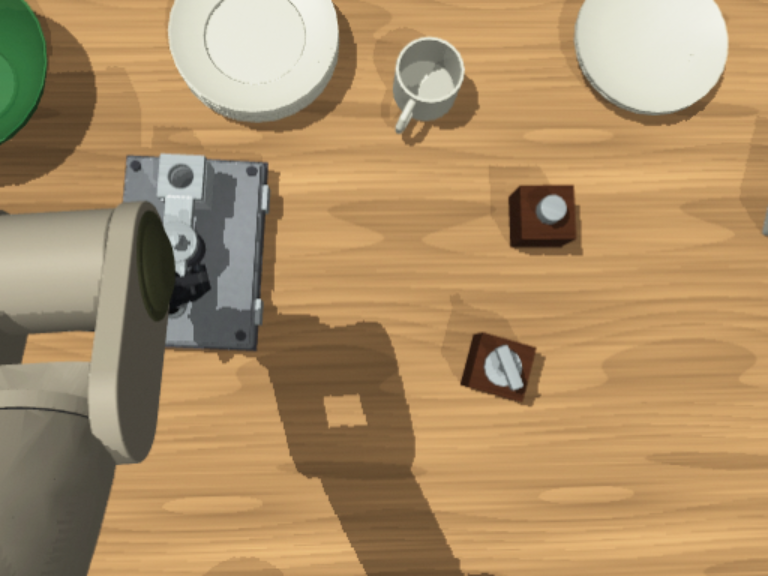

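The arm is down, and the lug at 1.5x pixel (181,176) covers the post. I'll release the knob, rise, and check the holes with the wrist camera.

Request:
{"fn": "apply_moves", "kwargs": {
  "series": [
    [0, 0, 0, 0, 0, 0, 1],
    [0, 0, 0, 0, 0, 0, 1],
    [0, 0, 0, 0, 0, 0, 1],
    [0, 0, 0, 0, 0, 0, 1],
    [0, 0, -30, 0, 0, 0, 1],
    [0, 0, -50, 0, 0, 0, 1],
    [0, 0, -50, 0, 0, 0, 1],
    [20, 30, -13, 0, 0, 0, 1],
    [24, 36, 0, 0, 0, 0, 1],
    [24, 36, 0, 0, 0, 0, 1],
    [0, 0, 0, 0, 0, 0, 1],
    [0, 0, 0, 0, 0, 0, 1]
  ]
}}

```text
time_s: 10.0
position: [0.599, 0.0608, 0.2546]
tool_rot: [[0.969, 0.246, -0.001], [0.246, -0.969, 0.0], [-0.001, -0.0, -1.0]]
ft_force: [-0.5, -0.1, -0.4]
grip_width: 0.0855
gripper_force: 0.0
```

```bash
python3 - <<'E'
from h import *
s=telemetry.observe(); print(s['position'],s['ft_force'],s['time_s'])
w=cam('wrist'); C=cloud(w); z=C[...,2]; ok=w['z_map']>0
near=np.hypot(C[...,0]-.578,C[...,1]-.138)<.13
m=(ok&near&(z>.091)&(z<.101))
Q=C[m&(C[...,0]>.631)];print(cv2.minAreaRect(Q[:,:2].astype(np.float32)*1000))
Q=C[m];print(cv2.minAreaRect(Q[:,:2].astype(np.float32)*1000))
cs,h=cv2.findContours(m.astype(np.uint8),cv2.RETR_CCOMP,cv2.CHAIN_APPROX_NONE)
for c,hh in zip(cs,h[0]):
    if hh[3]>=0 and cv2.contourArea(c)>60:
        o,r=cv2.minEnclosingCircle(c);P=onz(w,c.reshape(-1,2),.096);o2,r2=cv2.minEnclosingCircle((P[:,:2]*1000).astype(np.float32));print('hole',o,r,o2,r2)
m2=ok&near&(z>.135)&(z<.16);Q=C[m2];print('knob',Q.mean(0),cv2.minAreaRect(Q[:,:2].astype(np.float32)*1000))
B=[]
f=w['frame']
save(w,'w2.png')
cv2.imwrite('pics/w2c.png',cv2.resize(f[0:300,60:360,::-1],None,fx=2,fy=2,interpolation=cv2.INTER_CUBIC))
E
```

```text
[0.59900938 0.06075913 0.25460451] [-0.54835308 -0.09387381 -0.44535446] 10.0
((654.2577514648438, 134.4182586669922), (51.00080108642578, 48.30630111694336), 87.31977081298828)
((588.0255737304688, 137.53762817382812), (50.991973876953125, 180.92359924316406), 87.30500793457031)
hole (180.0, 177.0) 11.70479965209961 (575.5588989257812, 140.748291015625) 11.90764331817627
hole (202.7127685546875, 97.73403930664062) 16.821565628051758 (653.53955078125, 133.79116821289062) 14.728602409362793
knob [0.51622625 0.14698042 0.14372118] ((515.2601318359375, 146.7064208984375), (7.510169506072998, 20.266414642333984), 37.7620849609375)
```

View pics/w2c.png

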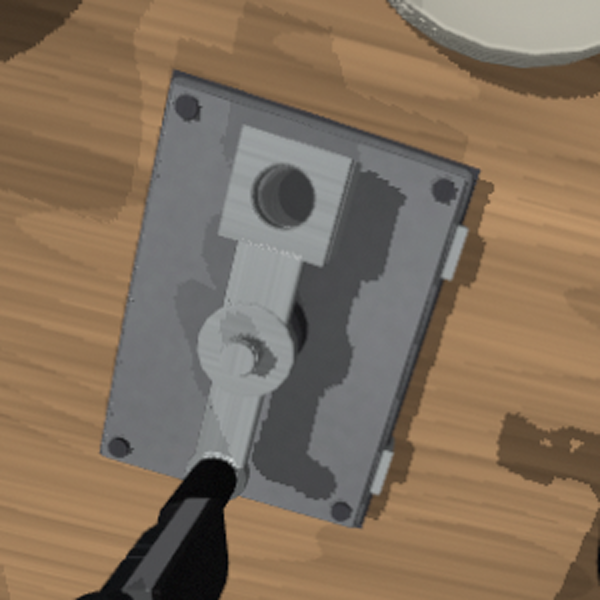

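The lug hole, at (283,195) in the crop, sits at (0.6535,0.1338). The post is at (0.6533,0.1341), so the holes line up to within a millimetre. Next is the pin.

Request:
{"fn": "apply_moves", "kwargs": {
  "series": [
    [-36.7, 30.8, 0, 0, 0, 0, 1],
    [-36.7, 30.8, 0, 0, 0, 0, 1],
    [-36.7, 30.8, 0, 0, 0, 0, 1],
    [-36.7, 30.8, 0, 0, 0, 0, 1],
    [-36.7, 30.8, 10, 0, 0, 0, 1],
    [-36.7, 30.8, 10, 0, 0, 0, 1],
    [-36.7, 30.8, 10, 0, 0, 0, 1],
    [-36.7, 30.8, 10, 0, 0, 0, 1],
    [0, 0, 0, 0, 0, -6.4, 1],
    [0, 0, 0, 0, 0, 0, 1],
    [0, 0, 0, 0, 0, 0, 1]
  ]
}}

```text
time_s: 11.42
position: [0.3758, -0.2498, 0.2151]
tool_rot: [[0.936, 0.352, 0.0], [0.352, -0.936, -0.0], [0.0, 0.001, -1.0]]
ft_force: [0.4, -0.5, 0.3]
grip_width: 0.0854
gripper_force: 0.0
```

```bash
python3 - <<'E'
from h import *
s=telemetry.observe(); p=s['position'];R=s['tool_rot'];print(p,R.round(4),s['time_s'],s['q'].round(0))
w=cam('wrist'); C=cloud(w); z=C[...,2]; ok=w['z_map']>0
near=np.hypot(C[...,0]-.432,C[...,1]+.231)<.06
for lo,hi in [(.055,.063),(.064,.075),(.093,.105)]:
    m=ok&near&(z>lo)&(z<hi);Q=C[m]; print(m.sum(),Q.mean(0).round(4),cv2.minAreaRect(Q[:,:2].astype(np.float32)*1000))
print('bar axis target tool x', np.degrees(np.arctan2(R[1,0],R[0,0])))
c=cv2.minAreaRect(Q[:,:2].astype(np.float32))[0]
print('delta tool mm',1000*R.T@(np.array([*c,.075])-p))
save(w,'w3.png',1.2)
E
```

```text
[ 0.37584442 -0.24981927  0.21513106] [[ 9.359e-01  3.522e-01  4.000e-04]
 [ 3.522e-01 -9.359e-01 -4.000e-04]
 [ 3.000e-04  5.000e-04 -1.000e+00]] 11.425 [-49.  13.  91.   0.  77.  21.]
3240 [ 0.4341 -0.2308  0.0607] ((432.039794921875, -231.50767517089844), (65.90181732177734, 66.34098815917969), 72.9156723022461)
1019 [ 0.4321 -0.2314  0.0657] ((432.55889892578125, -231.4073944091797), (39.718353271484375, 41.8526611328125), 20.86814308166504)
1134 [ 0.433  -0.2308  0.0995] ((432.2809753417969, -231.28414916992188), (49.81031799316406, 13.563326835632324), 20.41581153869629)
bar axis target tool x 20.623405581331973
delta tool mm [ 59.30948179   2.45977581 140.14878298]
```

View pics/w3.png

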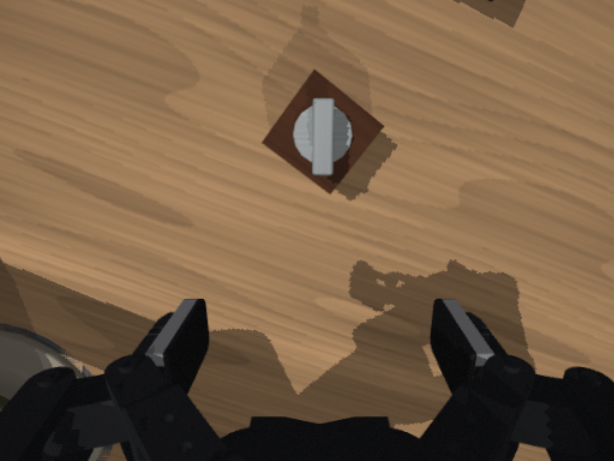

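The bar shows upright at pixel (322,136), aligned with the tool, centre (0.4323,−0.2313). I'll grip it and lift.

Request:
{"fn": "apply_moves", "kwargs": {
  "series": [
    [30, 1.3, 20, 0, 0, 0, 1],
    [29.3, 1.2, 40, 0, 0, 0, 1],
    [0, 0, 40, 0, 0, 0, 1],
    [0, 0, 30, 0, 0, 0, 1],
    [0, 0, 10, 0, 0, 0, 1],
    [0, 0, 0, 0, 0, 0, 0],
    [0, 0, 0, 0, 0, 0, 0],
    [0, 0, 0, 0, 0, 0, 0],
    [0, 0, 0, 0, 0, 0, 0],
    [0, 0, 0, 0, 0, 0, 0],
    [0, 0, 0, 0, 0, 0, 0],
    [0, 0, 0, 0, 0, 0, 0]
  ],
  "grip_force": 60
}}

```text
time_s: 12.98
position: [0.4321, -0.2322, 0.0754]
tool_rot: [[0.936, 0.353, 0.001], [0.353, -0.936, -0.001], [0.0, 0.001, -1.0]]
ft_force: [-1.6, 0.8, 6.4]
grip_width: 0.0128
gripper_force: 59.2
```

Request:
{"fn": "apply_moves", "kwargs": {
  "series": [
    [0, 0, -20, 0, 0, 0, 0],
    [0, 0, -30, 0, 0, 0, 0],
    [0, 0, -40, 0, 0, 0, 0],
    [0, 0, -45, 0, 0, 0, 0],
    [0, 0, 0, 0, 0, 0, 0],
    [0, 0, 0, 0, 0, 0, 0]
  ]
}}

```text
time_s: 13.72
position: [0.4315, -0.2317, 0.2088]
tool_rot: [[0.936, 0.353, -0.001], [0.353, -0.936, 0.001], [-0.001, -0.002, -1.0]]
ft_force: [0.1, 0.1, -1.2]
grip_width: 0.0129
gripper_force: 58.8
```

```bash
python3 - <<'E'
from h import *
s=telemetry.observe(); p=s['position'];R=s['tool_rot'];print(p,R.round(4),s['time_s'],s['grip_width'],s['ft_force'])
print('delta tool mm',1000*R.T@(np.array([.6534,.134,p[2]])-p))
w=cam('scene');save(w,'s3.png')
E
```

```text
[ 0.43149749 -0.231659    0.20879727] [[ 9.357e-01  3.527e-01 -1.400e-03]
 [ 3.527e-01 -9.357e-01  1.200e-03]
 [-8.000e-04 -1.600e-03 -1.000e+00]] 13.725 0.01291710836358475 [ 0.07241288  0.05244875 -1.21754923]
delta tool mm [ 3.36615890e+02 -2.63888138e+02  1.42655190e-01]
```

View pics/s3.png

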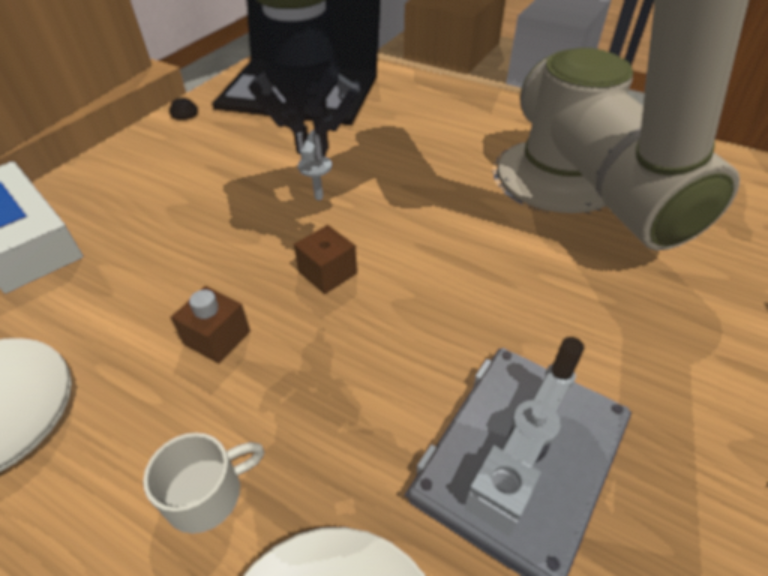

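The pin hangs upright at pixel (315,165) and its block is empty. I'll carry it over the lug hole.

Request:
{"fn": "apply_moves", "kwargs": {
  "series": [
    [20, -15.6, -5, 0, 0, 0, 0],
    [37.4, -29.3, -5, 0, 0, 0, 0],
    [37.4, -29.3, 0, 0, 0, 0, 0],
    [37.4, -29.3, 0, 0, 0, 0, 0],
    [37.4, -29.3, 0, 0, 0, 0, 0],
    [37.4, -29.3, 0, 0, 0, 0, 0],
    [37.4, -29.3, 0, 0, 0, 0, 0],
    [37.4, -29.3, 0, 0, 0, 0, 0],
    [37.4, -29.3, 0, 0, 0, 0, 0],
    [17.4, -13.9, 0, 0, 0, 0, 0],
    [0, 0, 0, 0, 0, 0, 0],
    [0, 0, 0, 0, 0, 0, 0]
  ]
}}

```text
time_s: 15.28
position: [0.6534, 0.133, 0.2187]
tool_rot: [[0.936, 0.352, -0.002], [0.352, -0.936, -0.0], [-0.002, -0.001, -1.0]]
ft_force: [-0.1, -0.5, -2.0]
grip_width: 0.0129
gripper_force: 58.7
```

```bash
python3 - <<'E'
from h import *
s=telemetry.observe(); p=s['position'];R=s['tool_rot'];print(p,R.round(4),s['time_s'],s['grip_width'],s['ft_force'])
print('delta tool mm',1000*R.T@(np.array([.6534,.134,.1114])-p))
w=cam('scene');C=cloud(w)
# shank tilt: points just around the pin below the collar
m=(np.hypot(C[...,0]-.6534,C[...,1]-.134)<.035)&(w['z_map']>0)
for lo,hi in [(.14,.155),(.155,.17),(.17,.185),(.19,.21)]:
    Q=C[m&(C[...,2]>lo)&(C[...,2]<hi)]; print(lo,len(Q),Q.mean(0).round(4) if len(Q) else '')
cv2.imwrite('pics/s4.png',cv2.resize(w['frame'][170:384,220:460,::-1],None,fx=2.5,fy=2.5,interpolation=cv2.INTER_CUBIC))
E
```

```text
[0.65339835 0.13300192 0.21866427] [[ 9.359e-01  3.523e-01 -2.200e-03]
 [ 3.523e-01 -9.359e-01 -3.000e-04]
 [-2.200e-03 -5.000e-04 -1.000e+00]] 15.275 0.012865526740018266 [-0.07949936 -0.46181423 -2.01765597]
delta tool mm [  0.58491804  -0.87838868 107.2637196 ]
0.14 0 
0.155 46 [0.6561 0.1336 0.1635]
0.17 16 [0.6564 0.1338 0.1721]
0.19 441 [0.6627 0.1337 0.2079]
```

View pics/s4.png

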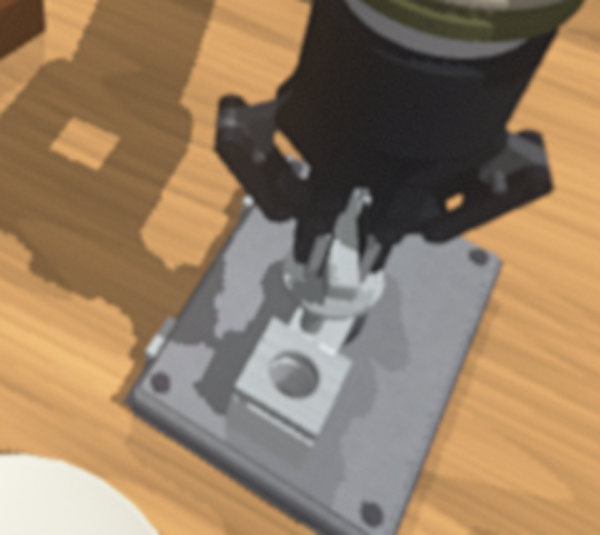

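The pin is upright above the hole, which is at (297,375) in the crop. Lowering it now.

Request:
{"fn": "apply_moves", "kwargs": {
  "series": [
    [0.6, -0.9, 20, 0, 0, 0, 0],
    [0, 0, 30, 0, 0, 0, 0],
    [0, 0, 25, 0, 0, 0, 0],
    [0, 0, 15, 0, 0, 0, 0],
    [0, 0, 10, 0, 0, 0, 0],
    [0, 0, 5, 0, 0, 0, 0],
    [0, 0, 0, 0, 0, 0, 0]
  ]
}}

```text
time_s: 16.2
position: [0.6542, 0.1346, 0.1151]
tool_rot: [[0.936, 0.353, 0.0], [0.353, -0.936, 0.0], [0.0, 0.0, -1.0]]
ft_force: [0.4, -0.6, -2.0]
grip_width: 0.0125
gripper_force: 58.8
```

Request:
{"fn": "apply_moves", "kwargs": {
  "series": [
    [0, 0, 1.5, 0, 0, 0, 0],
    [0, 0, 1, 0, 0, 0, 0],
    [0, 0, 0.5, 0, 0, 0, 0],
    [0, 0, 0, 0, 0, 0, 0]
  ]
}}

```text
time_s: 16.7
position: [0.6541, 0.1347, 0.1119]
tool_rot: [[0.936, 0.353, 0.0], [0.353, -0.936, 0.0], [0.0, 0.0, -1.0]]
ft_force: [-0.6, -0.1, -1.4]
grip_width: 0.0131
gripper_force: 58.8
```

Request:
{"fn": "apply_moves", "kwargs": {
  "series": [
    [0, 0, 0.5, 0, 0, 0, 0],
    [0, 0, 0, 0, 0, 0, 0.3],
    [0, 0, 0, 0, 0, 0, 0.6],
    [0, 0, 0, 0, 0, 0, 1],
    [0, 0, 0, 0, 0, 0, 1],
    [0, 0, 0, 0, 0, 0, 1],
    [0, 0, -15, 0, 0, 0, 1],
    [0, 0, -40, 0, 0, 0, 1],
    [0, 0, -50, 0, 0, 0, 1],
    [-40, 0, -20, 0, 0, 0, 1],
    [-40, 0, 0, 0, 0, 0, 1],
    [0, 0, 0, 0, 0, 0, 1]
  ]
}}

```text
time_s: 18.2
position: [0.5775, 0.106, 0.2383]
tool_rot: [[0.936, 0.352, 0.001], [0.352, -0.936, -0.0], [0.001, 0.001, -1.0]]
ft_force: [1.9, 0.2, 0.0]
grip_width: 0.085
gripper_force: 0.0
```

```bash
python3 - <<'E'
from h import *
s=telemetry.observe(); print(s['position'],s['time_s'],s['ft_force'])
w=cam('wrist');C=cloud(w);z=C[...,2]
near=(np.hypot(C[...,0]-.6534,C[...,1]-.134)<.06)&(w['z_map']>0)
for lo,hi in [(.093,.098),(.099,.105),(.128,.145)]:
    Q=C[near&(z>lo)&(z<hi)]; print(lo,len(Q),Q.mean(0).round(4),cv2.minAreaRect(Q[:,:2].astype(np.float32)*1000))
save(w,'w5.png',1.2)
E
```

```text
[0.57753591 0.10603779 0.23834187] 18.2 [1.88149532 0.18949361 0.00327177]
0.093 2408 [0.6304 0.1358 0.0966] ((635.9214477539062, 135.51303100585938), (49.65983963012695, 84.878173828125), 86.84571838378906)
0.099 1209 [0.6544 0.1346 0.1016] ((637.29052734375, 140.2461395263672), (42.55820846557617, 78.25739288330078), 71.7995376586914)
0.128 1301 [0.6546 0.1349 0.1355] ((654.213623046875, 134.89358520507812), (49.50477981567383, 13.675773620605469), 19.9182186126709)
```

View pics/w5.png

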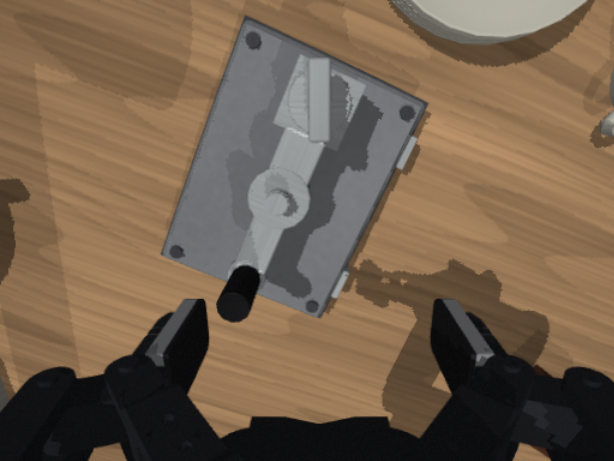

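The pin is seated upright on the lug at pixel (318,98). Its bar top is 135 mm up, as expected for a collar resting on the arm, and the gripper is clear of everything.

```bash
python3 -c "
from rig import env
print(env.close_job())"
```

```text
the job is handed in; nothing more can be done
None
```

The arm is screwed down with its hole over the post's hole, the T-pin stands in both holes with its collar on the arm, and the job was handed in at about 18 s with the gripper touching nothing.

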